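# Bin the empties: press the button of the bathroom bin, feed it, shut it

## Robot

A 7-joint arm with a two-finger parallel gripper is mounted at the origin on the work surface. World frame = base frame: x ahead of the robot, y to its left, z up, the work surface at z = 0. Lengths are in m, angles in rad, forces in N, time in s.
With the tool pointing down it reaches from about 0.35 to 0.9 m from the base axis. Payload 19.9 kg.
Tool frame: the origin (TCP) lies at the very end of the fingers, on their centre line; the grasp point (between the pads) lies 19 mm behind it (env.grip_point_offset is the z of the grasp point in the tool frame, in m); z points along the fingers, y is the direction in which the jaws open and shut (so a half turn about z gives the same grasp; the last joint's range is limited). The gripper opens to 94 mm and grips with 3 to 60 N. Pads are 16 mm wide; open, the fingers measure 119 mm over their backs; the gripper's body (75 mm by 177 mm) begins 78 mm behind the grasp point.
Start: joints at [1.083, 0.417, -0.01, 1.614, 0.005, 1.111, -0.053], TCP at [0.269, -0.564, 0.205] pointing down, gripper open.
Joint ranges: [-2.81, 2.81], [-0.39, 2.02], [-1.27, 1.25], [0.06, 2.57], [-1.19, 4.33], [0.19, 2], [-2.82, 2.82]. Speed limits (rad/s): [1.89, 1.89, 2.39, 2.39, 3.01, 3.01, 3.01].

## Interface

Orientations are given as a unit quaternion [x, y, z, w].
In Python, from plant import env, eyes gives the robot as it stands.
- The arm moves only by the shell command python3 -m crank 'ROWS' [FORCE]. ROWS is a JSON object of lists of equal length, an entry for each row: "delta_pos": the shift along the tool's x, y, z in m, a list of three; "twist": the turn about the tool's z in rad; "jaw": the finger opening in m, from 0 to 0.094. In form: {"delta_pos": [[tx, ty, tz], ...], "twist": [twist, ...], "jaw": [jaw, ...]}. A call has 1 to 10 rows; each row is the pose to reach, as a shift and turn from the pose commanded when the call began, along the tool's axes at that moment; what a row does not reach only later rows make up. A row lasts 1/8 s, in which the tool goes at most 62.5 mm and 10.7 degrees, less where a joint would pass 70% of its speed; a pose out of reach is approached as far as the arm can. A call with a gripper value outside its range is refused whole. The fingers move at their own pace and stop on an object; FORCE is the grip in N (left out, the last holds). Time passes only in rows, so rows that repeat a pose let the fingers close. It gives the time, the measured TCP pose, the force and the opening at its end, in the units of the state.
- env.observe(): the state, without advancing time (a new reading comes with each control period).
- eyes.grab_frame(name): name is "scene" or "top" or "wrist"; returns (picture, depth): 420x560x3 uint8, blue, green, red; 420x560 float32, m along the optical axis (not along the pixel's ray), 0 where there is no reading.
- eyes.camera_model(name): a dict with "fovy" (degrees; the focal length in pixels is half the picture's height over the tangent of half this angle, whatever the lens; pixels are square), "cx", "cy" (the principal point, pixels), "k1" (the pictures are not rectified: a ray, as slopes to the right and down, at radius r is drawn at 1 + k1 r^2 times it, then the intrinsics apply), "R" (3x3) and "t" (3): a world point X has camera coordinates R X + t. Camera axes: x right, y down, z forward; pixel columns grow to the right and rows downward; lengths in m; the calibration is good to about 2 mm. A picture is of the moment at which its call begins: read the wrist's pose just before it. camera_model takes no time and is no camera call; for the wrist camera it gives the pose at the moment of the call.
- env.finish_job(): hands the job in, once; it reports no verdict.
Trained networks look in the newest picture that a camera, given by its name, has taken for a name from the list of things; names that differ only in an ending like _2 or _b are one class to them, and where a whole thing is asked for, a point or a joint stands for the part that bears it (a point fixed in the world has none). Each returns a list of dicts, best first, with "score" (0 to 1); they miss things now and then, are a little off and sometimes report something else, mostly with a low value. They report only what shows in the picture. A call takes as long as a camera call.
- eyes.find_in(camera, thing): "position" ([x, y, z] in m, in world coordinates, good to about 4 mm: the middle of the surface that is visible of it).
- eyes.mark_of(camera, thing): "position" ([x, y, z] in m, in world coordinates, good to about 4 mm: a listed point, or the origin of a listed thing).
The state is a dict: "time": time; "joint_positions": joint angles; "qvel": joint speeds; "tau": joint torques, N m; "ee_pos": TCP position; "tool_rot": TCP orientation; "ft_force": force on the tool from outside, world axes, zero at the start; "ft_torque": the same for the moment, N m; "gripper_width": finger opening in m.
Only numpy, scipy, OpenCV 4.12 (cv2) and the standard library are available. Lean on these libraries where they do the work, as an engineer would, in place of code of your own. Each camera call takes 0.05 s, during which the arm holds its last target.

## Task

Throw the two empties on the washstand, the cardboard toilet-roll core and the torn-open soap carton, into the little push-button bin: press its button fully down and let it go so that the lid springs open, drop both in through the mouth, then push the lid down until it catches shut. Do not knock over or push about the tumbler, bottles and jar that stand around them.

Things in the scene. Friction and masses are not known exactly. Their poses are not given: they have to be found in the camera images.
- bin: countertop push-button waste bin, firmly stuck to the rim: upright grey plastic box 170 mm (its x) x 120 mm (its y), deck 205 mm above the rim top. Origin: centre of its underside; its x axis points from the front (button, x -58 mm) to the back (lid hinge, x +75 mm), z up. The deck has a square mouth 78 x 78 mm (a thin 5 mm edge) whose centre is at x +24 mm; inside it is 162 x 112 mm and 199 mm deep.
- button_top (a point): centre of the top face of the bin's round steel push button, 36 mm across, on the front of the deck, 13 mm above the deck at rest (218 mm above the rim). It moves straight down.
- bin_button (a joint): travel of the push button in m: 0 up, 0.008 fully down. It springs back by itself: 1.6 N starts it, about 4.2 N holds it fully down. From about 5.5 mm on it draws the catch and frees the lid.
- bin_lid (a joint): angle of the bin lid in rad: 0 shut, about 0.02 when shut and caught by its catch, 1.85 fully open (leaning 16 degrees back past upright). Once freed it is swung open by a damped spring in about 1 s (0.1 N m, so a finger on its front edge needs 1 to 2 N to turn it back) and always swings open unless caught. To catch it the front edge must be pressed right down (about 5 to 8 N); the button dips by itself meanwhile.
- bin_hinge (a point): middle of the lid's hinge line, which runs along the bin's y, 207 mm above the rim and 75 mm behind the bin's centre.
- lid_edge (a point): point on the lid's outer face, on its middle line, 6 mm from its front edge and 100 mm from the hinge. The lid is a 7 mm thick white plate 112 x 116 mm, reaching 106 mm forward from the hinge line, its outer face 7 mm above the hinge line when shut, with a 14 mm tongue under its front edge.
- bin_mouth (a point): centre of the bin's mouth, at deck height; same axes as the bin.
- core_center (a point): centre (half-way up) of the empty toilet-roll core: brown cardboard tube 42 mm across, 95 mm tall, standing upright, 14 g. z axis along the tube.
- carton_center (a point): centre of the empty soap carton lying flat: white paperboard box 90 mm (its x) x 46 mm (its y) x 36 mm (its z), 22 g, with a 20 mm torn flap standing out at its open +x end. Too long to go flat through the bin's mouth; it goes in end first.
- tumbler: white ceramic tumbler, 74 mm wide at the rim, 100 mm tall, with two toothbrushes standing in it up to 195 mm above its foot; bystander. Origin: centre of its underside.
- pump: amber soap-pump bottle, 68 mm wide, 171 mm tall, spout to its own -x; bystander. Origin: centre of its underside.
- mouthwash: clear capped mouthwash bottle, 60 mm wide, 170 mm tall; bystander. Origin: centre of its underside.
- jar: low white cream jar with metal lid, 64 mm wide, 52 mm tall; bystander. Origin: centre of its underside.
- core: the same core; origin: centre of its lower end.
- carton: the same carton; origin: centre of its underside.

How it is judged:
By the outcome, as a careful person would: the job done as asked, in the order asked, and still so for the second after the job is handed in, with the robot touching nothing.
It also fails if it takes over 72 s, if anything falls off the work surface, if the arm or the gripper's body presses on something with over 40 N, if the wrist force passes 120 N, or if a joint passes its speed limit or range.

## Working session

There is one attempt and no reset: what is moved stays moved. The work goes in short steps, Python scripts to look and compute and a shell command to move; the robot and the scene stay as the last step left them, time stands still between calls to the robot, and variables do not carry over. Pictures are saved under pics/ and viewed, and the job is handed in when it is done.

```bash
ls; mkdir -p pics
python3 - <<'E'
from plant import env, eyes
import cv2
s=env.observe(); print(s)
print(env.grip_point_offset)
for n in ["scene","top"]:
    p,d=eyes.grab_frame(n); cv2.imwrite(f"pics/{n}0.png",p)
    for t in ["button_top","lid_edge","bin_mouth","bin","core_center","carton_center","carton","tumbler","pump","mouthwash","jar","bin_hinge"]:
        r=eyes.mark_of(n,t)
        print(n,t,[(x['position'],x['score']) for x in r[:2]])
print(env.observe()['time'])
E
```

```text
pics
{'time': 0.0, 'joint_positions': array([ 1.08351767,  0.4179669 , -0.01027349,  1.61415487,  0.00472963,
        1.11068658, -0.05302269]), 'qvel': array([ 0.00021457,  0.00079486,  0.00125677, -0.00014799, -0.00231852,
       -0.00191719, -0.00076156]), 'tau': array([ 1.54999201e-03, -8.51264262e+01,  6.39853422e-01, -4.25982535e+01,
       -4.86446091e-02,  1.87544822e-02,  1.67915673e-04]), 'ee_pos': array([ 0.26928318, -0.56361042,  0.20483796]), 'tool_rot': array([ 9.75265797e-01,  2.21034544e-01, -1.93733639e-04, -5.64475080e-04]), 'ft_force': array([ 0.32927492, -0.66693626,  0.19705994]), 'ft_torque': array([ 0.03759952, -0.02340511, -0.005687  ]), 'gripper_width': 0.09406818791914963}
-0.0188
scene button_top [([0.4542, -0.031, 0.2167], 0.55)]
scene lid_edge [([0.4896, -0.0318, 0.215], 0.67), ([0.4679, 0.2904, -0.0032], 0.64)]
scene bin_mouth [([0.5524, 0.3332, -0.0041], 0.71), ([0.5387, -0.0239, 0.2073], 0.66)]
scene bin [([0.5141, -0.0245, 0.002], 0.65), ([0.4624, 0.2897, 0.0536], 0.24)]
scene core_center []
scene carton_center [([0.4115, -0.2994, 0.0204], 0.98)]
scen
[... 383 characters left out ...]
48], 0.29)]
top button_top [([0.4534, -0.0329, 0.2168], 0.74), ([0.5131, -0.0265, 0.0012], 0.42)]
top lid_edge [([0.4906, -0.0258, 0.2172], 0.57)]
top bin_mouth [([0.5393, -0.0203, 0.2048], 0.95), ([0.5919, -0.012, 0.2062], 0.64)]
top bin [([0.5106, -0.0263, -0.001], 0.95)]
top core_center [([0.4652, 0.2872, 0.0483], 0.63)]
top carton_center [([0.4128, -0.2949, 0.0162], 0.61)]
top carton [([0.4105, -0.2947, -0.0024], 0.61)]
top tumbler [([0.5529, 0.3303, -0.0003], 0.79)]
top pump [([0.663, -0.0152, 0.0024], 0.93)]
top mouthwash [([0.5172, -0.2858, -0.0031], 0.77)]
top jar [([0.4564, -0.1965, 0.0003], 0.79)]
top bin_hinge [([0.5877, -0.0135, 0.2039], 0.6), ([0.5172, -0.2846, -0.0], 0.53)]
1.3
```

View pics/scene0.png

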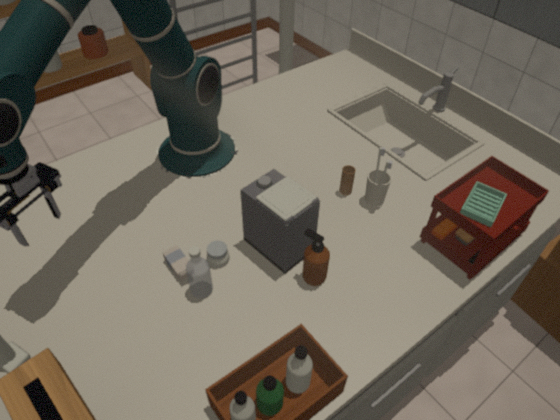

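View pics/top0.png

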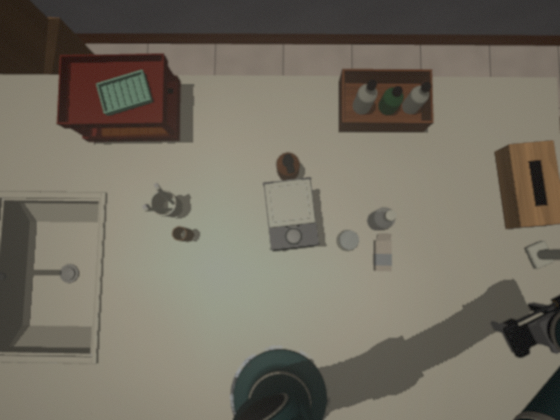

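```bash
cat > h.py <<'E'
from plant import env, eyes
import numpy as np, cv2
from scipy.spatial.transform import Rotation as Ro
def st():
    s=env.observe(); R=Ro.from_quat(s['tool_rot']).as_matrix()
    return s,R
def go(x,y,z,ang=None):
    s,R=st(); d=R.T@(np.array([x,y,z])-s['ee_pos'])
    th=np.arctan2(R[1,0],R[0,0]); 
    tw=0 if ang is None else (th-ang+np.pi/2)%np.pi-np.pi/2
    print("target",(x,y,z),"delta",d.round(4),"twist",round(tw,3),"th",round(th,4),"t",s['time'],"ee",s['ee_pos'].round(4),"q7",s['joint_positions'][6].round(2),"F",s['ft_force'].round(2),"w",round(s['gripper_width'],4))
def cloud(n,pd=None):
    cm=eyes.camera_model(n); p,d=pd or eyes.grab_frame(n)
    H,W=d.shape; f=H/2/np.tan(np.radians(cm['fovy'])/2)
    K=np.array([[f,0,cm['cx']],[0,f,cm['cy']],[0,0,1.]])
    u,v=np.meshgrid(np.arange(W),np.arange(H))
    pts=np.stack([u,v],-1).reshape(-1,1,2).astype(np.float64)
    r=cv2.undistortPoints(pts,K,np.array([cm['k1'],0,0,0,0.])).reshape(H,W,2)
    c=np.dstack([r*d[...,None],d])
    X=(c-np.array(cm['t']))@np.array(cm['R'])
    X[d<=0]=np.nan
    return p,d,X
E
python3 - <<'E'
from h import *
b=np.array([[-.058,0],[-.025,0],[0,0],[.024,0],[.075,0]])
m=np.array([[.4538,-.032],[.4901,-.0288],[.512,-.0256],[.539,-.0221],[.5883,-.013]])
bc=b-b.mean(0); mc=m-m.mean(0)
yaw=np.arctan2((bc[:,0]*mc[:,1]).sum(),(bc[:,0]*mc[:,0]).sum()); c=m.mean(0)-b.mean(0)[0]*np.array([np.cos(yaw),np.sin(yaw)])
print(yaw,c)
go(.40,-.33,.30,.14)
p,d,X=cloud("top")
# lid: z ~.214
k=(abs(X[...,2]-.214)<.006)&(abs(X[...,0]-.52)<.12)&(abs(X[...,1]+.03)<.12)
print(k.sum(), cv2.minAreaRect(X[k][:,:2].astype(np.float32)))
k=(X[...,2]>.015)&(abs(X[...,2]-.03)<.02)&(abs(X[...,0]-.412)<.08)&(abs(X[...,1]+.296)<.05)
print(k.sum(), cv2.minAreaRect(X[k][:,:2].astype(np.float32)))
cv2.imwrite("pics/z1.png",cv2.resize(p[190:290,260:420],None,fx=5,fy=5,interpolation=cv2.INTER_CUBIC))
E
```

```text
0.1418482840870213 [ 0.51347214 -0.02475239]
target (0.4, -0.33, 0.3) delta [ 0.2186 -0.1548 -0.0946] twist 0.306 th 0.4458 t 1.3 ee [ 0.2695 -0.5639  0.2054] q7 -0.05 F [-0.32 -0.64 -0.05] w 0.094
2288 ((0.5111710429191589, -0.02434290200471878), (0.16876260936260223, 0.11832178384065628), 7.2136406898498535)
649 ((0.42731577157974243, -0.2929574251174927), (0.13270138204097748, 0.0531013198196888), 4.894324779510498)
```

View pics/z1.png

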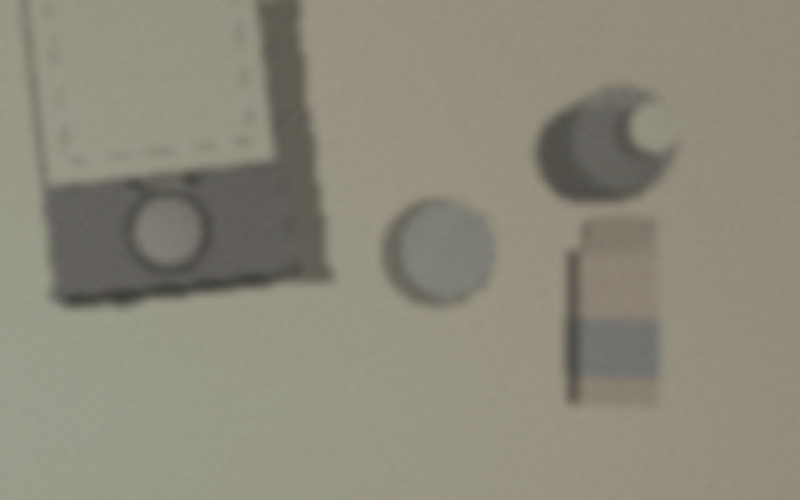

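```bash
python3 -m crank '{"delta_pos": [[0.2186,-0.155,-0.095],[0.2186,-0.155,-0.095],[0.2186,-0.155,-0.095],[0.2186,-0.155,-0.095],[0.2186,-0.155,-0.095],[0.2186,-0.155,-0.095],[0.2186,-0.155,-0.095]],"twist":[0.15,0.306,0.306,0.306,0.306,0.306,0.306],"jaw":[0,0,0,0,0,0,0]}' 20
python3 - <<'E'
from h import *
go(.4537,-.0316,.245,.126)
p,d,X=cloud("wrist")
cv2.imwrite("pics/w1.png",p); np.save("w1.npy",X)
go(.4537,-.0316,.245,.126)
E
```

```text
time: 2.22
ee_pos: [0.3994, -0.3305, 0.3002]
tool_rot: [0.998, 0.069, -0.0, 0.0]
ft_force: [-0.3, -0.7, -0.1]
gripper_width: 0.0274
target (0.4537, -0.0316, 0.245) delta [ 0.0953 -0.2884  0.0552] twist 0.013 th 0.1391 t 2.225 ee [ 0.3994 -0.3305  0.3002] q7 -0.81 F [-0.34 -0.69 -0.1 ] w 0.0274
target (0.4537, -0.0316, 0.245) delta [ 0.0953 -0.2887  0.055 ] twist 0.012 th 0.1384 t 2.275 ee [ 0.3991 -0.3307  0.3   ] q7 -0.81 F [ 0.4  -0.18  0.04] w 0.0233
```

View pics/w1.png

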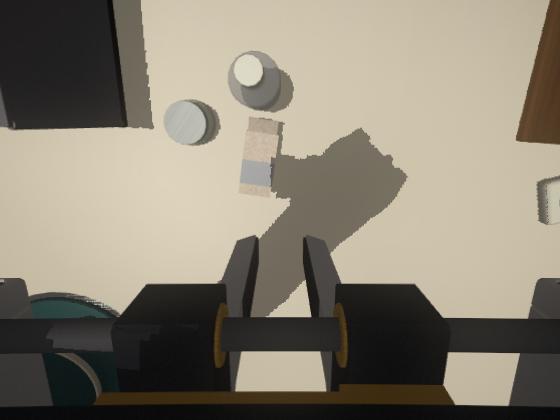

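```bash
python3 - <<'E'
from h import *
X=np.load("w1.npy")
k=(X[...,2]>.028)&(X[...,2]<.046)&(X[...,0]>.34)&(X[...,0]<.50)&(abs(X[...,1]+.30)<.05)
m=k.astype(np.uint8); n,l,s,c=cv2.connectedComponentsWithStats(m); print(s,c)
i=1+s[1:,4].argmax(); P=X[l==i]; print(cv2.minAreaRect(P[:,:2].astype(np.float32)),np.median(P[:,2]))
for a,b in [(130,262),(120,250),(120,275),(195,240),(195,270),(160,245),(160,272)]:
  print(a,b,X[a,b])
E
python3 -m crank '{"delta_pos": [[0.095,-0.288,0],[0.095,-0.288,0],[0.095,-0.288,0],[0.095,-0.288,0.03],[0.095,-0.288,0.055],[0.095,-0.288,0.055],[0.095,-0.288,0.055]],"twist":[0.013,0.013,0.013,0.013,0.013,0.013,0.013],"jaw":[0,0,0,0,0,0,0]}'
python3 -c "
from h import *
go(.4537,-.0316,.209,.126)"
```

```text
[[     0      0    560    420 232794]
 [   267    102      9      7      9]
 [   250    108      1      1      1]
 [   263    109      3      1      3]
 [   258    110      4      1      4]
 [   239    119     40     79   2385]
 [   258    118      1      1      1]
 [   270    120      2      1      2]
 [   277    121      1      1      1]] [[279.71488956 210.03048618]
 [271.         105.44444444]
 [250.         108.        ]
 [264.         109.        ]
 [259.5        110.        ]
 [258.64025157 158.59958071]
 [258.         118.        ]
 [270.5        120.        ]
 [277.         121.        ]]
((0.41996899247169495, -0.29726022481918335), (0.04645427316427231, 0.10644306987524033), 89.00941467285156) 0.036319869711962896
130 262 [ 0.46031453 -0.29702241  0.03801731]
120 250 [ 0.47119    -0.28000937  0.04640282]
120 275 [ 0.47597086 -0.3122811   0.00107806]
195 240 [ 0.35545295 -0.27291429 -0.0003932 ]
195 270 [ 0.36235238 -0.3197747   0.00089609]
160 245 [ 0.41622041 -0.27832051  0.03739719]
160 272 [ 0.42140146 -0.31600973  0.03625829]
time: 3.15
ee_pos: [0.4538, -0.0324, 0.2452]
tool_rot: [0.998, 0.063, -0.0, -0.0]
ft_force: [-0.6, -1.0, -0.3]
gripper_width: 0.0004
target (0.4537, -0.0316, 0.209) delta [ 0.0001 -0.0008  0.0362] twist -0.0 th 0.1257 t 3.15 ee [ 0.4538 -0.0324  0.2452] q7 -1.47 F [-0.57 -0.98 -0.26] w 0.0004
```

```bash
python3 -m crank '{"delta_pos": [[0,0,0.02],[0,0,0.03],[0,0,0.034],[0,0,0.037],[0,0,0.037]],"twist":[0,0,0,0,0],"jaw":[0,0,0,0,0]}'
python3 -c "
from h import *
go(.4537,-.0316,.209,.126)"
```

```text
time: 3.78
ee_pos: [0.4542, -0.0322, 0.21]
tool_rot: [0.998, 0.063, 0.0, 0.001]
ft_force: [-8.4, -4.0, 21.2]
gripper_width: 0.0007
target (0.4537, -0.0316, 0.209) delta [-0.0004 -0.0007  0.0009] twist -0.0 th 0.1259 t 3.775 ee [ 0.4542 -0.0322  0.21  ] q7 -1.49 F [-8.44 -4.01 21.16] w 0.0007
```

```bash
python3 -m crank '{"delta_pos": [[0,0,-0.05],[0,0.0,-0.1],[0,0.06,-0.1],[0,0.12,-0.1],[0,0.18,-0.1],[0,0.24,-0.1],[0,0.24,-0.1]],"twist":[0,0,0,0,0.06,0.14,0.14],"jaw":[0.08,0.08,0.08,0.08,0.08,0.08,0.08]}' 5
python3 - <<'E'
from h import *
go(.383,-.297,.10,-.017)
p,d=eyes.grab_frame("scene"); cv2.imwrite("pics/s2.png",p[100:330,130:430]); 
p,d,X=cloud("wrist"); cv2.imwrite("pics/w2.png",p)
for t in ["bin_hinge","bin_mouth","lid_edge"]: print(t,[(x['position'],x['score']) for x in eyes.mark_of("scene",t)[:2]])
E
```

```text
time: 4.65
ee_pos: [0.4834, -0.2738, 0.3079]
tool_rot: [1.0, -0.01, -0.0, 0.0]
ft_force: [-0.7, 0.5, -0.9]
gripper_width: 0.0668
target (0.383, -0.297, 0.1) delta [-0.0997  0.0252  0.208 ] twist -0.003 th -0.0202 t 4.65 ee [ 0.4834 -0.2738  0.3079] q7 -1.16 F [-0.71  0.5  -0.91] w 0.0668
bin_hinge [([0.5878, -0.0132, 0.2104], 0.74)]
bin_mouth [([0.5398, -0.0191, 0.2059], 0.56)]
lid_edge [([0.6215, -0.0108, 0.3022], 0.68)]
```

View pics/s2.png

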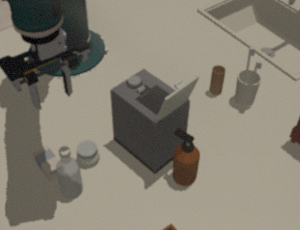

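View pics/w2.png

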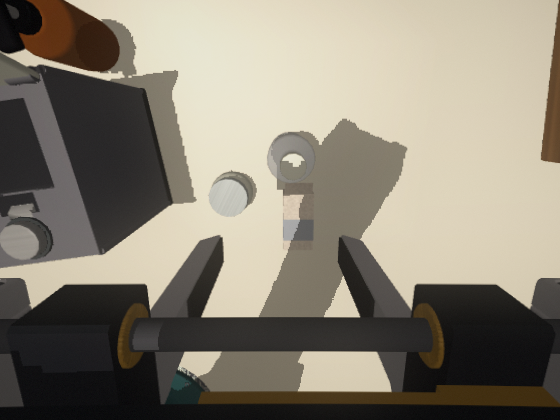

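```bash
python3 - <<'E'
from h import *
s,R=st(); cm=eyes.camera_model("wrist"); C=-np.array(cm['R']).T@np.array(cm['t']); print("cam in tool",R.T@(C-s['ee_pos']))
go(.364,-.297,.12,-.017)
E
python3 -m crank '{"delta_pos": [[-0.06,0.012,0.03],[-0.119,0.026,0.08],[-0.119,0.026,0.13],[-0.119,0.026,0.188],[-0.119,0.026,0.188],[-0.119,0.026,0.188]],"twist":[0,0,0,0,0,0],"jaw":[0.075,0.075,0.075,0.075,0.075,0.075]}' 3
python3 - <<'E'
from h import *
go(.364,-.297,.030,-.017)
p,d,X=cloud("wrist"); cv2.imwrite("pics/w3.png",p)
k=(X[...,2]>.028)&(X[...,2]<.046)&(X[...,0]>.34)&(X[...,0]<.50)&(abs(X[...,1]+.30)<.05)
m=k.astype(np.uint8); n,l,s,c=cv2.connectedComponentsWithStats(m)
i=1+s[1:,4].argmax(); P=X[l==i]; print(s[i],cv2.minAreaRect(P[:,:2].astype(np.float32)),np.median(P[:,2]), np.percentile(P,[1,5,95,99],axis=0))
E
```

```text
cam in tool [ 0.07610522  0.00065198 -0.17920579]
target (0.364, -0.297, 0.12) delta [-0.1202  0.0301  0.1887] twist 0.006 th -0.0112 t 4.9 ee [ 0.4844 -0.2683  0.3088] q7 -1.16 F [0.58 0.52 0.62] w 0.0798
time: 5.65
ee_pos: [0.3662, -0.2941, 0.1226]
tool_rot: [1.0, -0.006, 0.001, 0.001]
ft_force: [0.5, 0.1, 1.0]
gripper_width: 0.0749
target (0.364, -0.297, 0.03) delta [-0.0023  0.0028  0.0926] twist 0.005 th -0.0121 t 5.65 ee [ 0.3662 -0.2941  0.1226] q7 -1.01 F [0.55 0.12 0.97] w 0.0749
[ 255   79   56  132 6976] ((0.4202330708503723, -0.29693910479545593), (0.046447381377220154, 0.10735203325748444), 89.79886627197266) 0.036274641267846644 [[ 0.36801154 -0.3195176   0.03453502]
 [ 0.37283487 -0.31733796  0.03499631]
 [ 0.46834755 -0.27671801  0.04288155]
 [ 0.47224766 -0.2744573   0.04547225]]
```

View pics/w3.png

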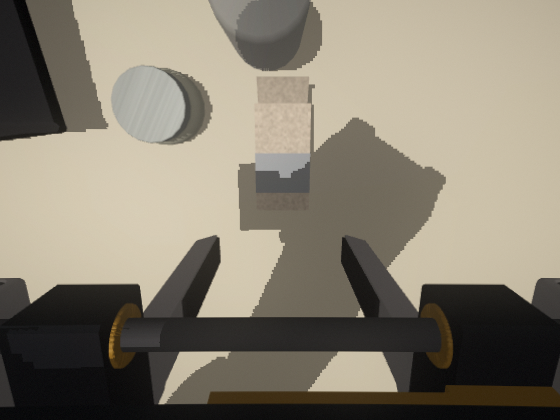

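```bash
python3 -m crank '{"delta_pos": [[0,0.003,0.05],[0,0.003,0.08],[0,0.003,0.094],[0,0.003,0.094],[0,0.003,0.094],[0,0.003,0.094],[0,0.003,0.094],[0,0.003,0.094]],"twist":[0,0,0,0,0,0,0,0],"jaw":[0.075,0.075,0.065,0.04,0.03,0.03,0.03,0.03]}' 3
python3 - <<'E'
from h import *
go(.364,-.297,.2,-.017)
p,d,X=cloud("wrist"); cv2.imwrite("pics/w4.png",p)
E
```

```text
time: 6.7
ee_pos: [0.3651, -0.2973, 0.0268]
tool_rot: [1.0, -0.007, 0.0, 0.0]
ft_force: [1.2, -2.1, 3.8]
gripper_width: 0.0457
target (0.364, -0.297, 0.2) delta [-1.000e-03 -1.000e-04 -1.732e-01] twist 0.004 th -0.0133 t 6.7 ee [ 0.3651 -0.2973  0.0268] q7 -1.03 F [ 1.22 -2.09  3.84] w 0.0457
```

View pics/w4.png

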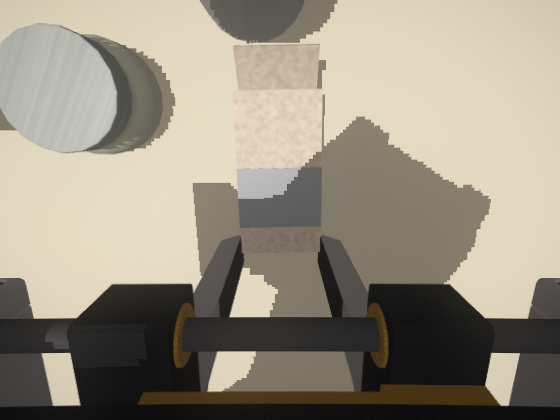

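Gripped at 45.7 mm. I'll lift fast, so its inertia swings the free end down.

```bash
python3 -m crank '{"delta_pos": [[0,0,-0.0625],[0,0,-0.125],[0,0,-0.1875],[0,0,-0.25],[0,0,-0.25]],"twist":[0,0,0,0,0],"jaw":[0.03,0.03,0.03,0.03,0.03]}' 3
python3 - <<'E'
from h import *
go(.364,-.297,.3,-.017)
p,d,X=cloud("wrist"); cv2.imwrite("pics/w5.png",p); np.save("w5.npy",X)
p,d,X=cloud("scene"); cv2.imwrite("pics/s5.png",cv2.resize(p[130:330,80:330],None,fx=2.4,fy=2.4))
E
```

```text
time: 7.38
ee_pos: [0.366, -0.2977, 0.2805]
tool_rot: [1.0, -0.007, 0.003, 0.002]
ft_force: [-0.9, 0.1, -1.1]
gripper_width: 0.0464
target (0.364, -0.297, 0.3) delta [-0.0019 -0.0006 -0.0195] twist 0.004 th -0.0131 t 7.375 ee [ 0.366  -0.2977  0.2805] q7 -0.98 F [-0.94  0.07 -1.12] w 0.0464
```

View pics/w5.png

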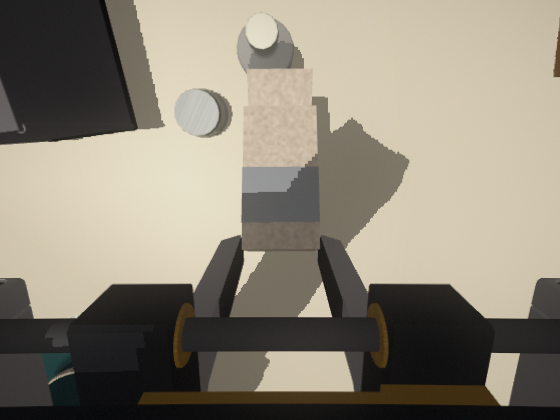

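View pics/s5.png

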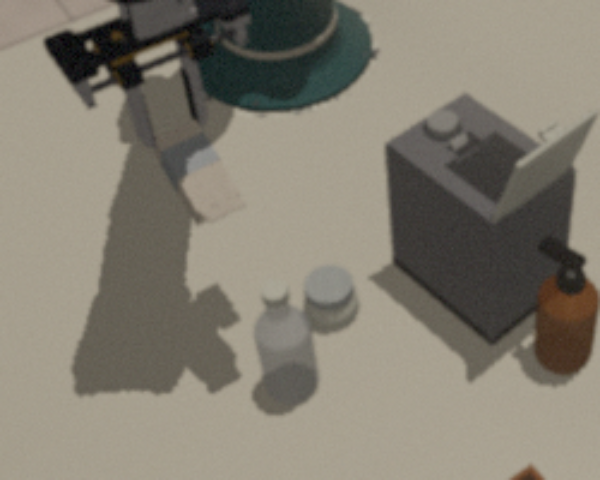

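Run:
```python
from h import *
X=np.load("w5.npy")
for r in (75,100,112,130,150,170,190,210,230,244): print(r,X[r,282].round(4))
```

```text
75 [ 0.4694 -0.3007  0.2565]
100 [ 0.4553 -0.3005  0.254 ]
112 [ 0.4482 -0.3005  0.2534]
130 [ 0.4373 -0.3003  0.2597]
150 [ 0.4254 -0.3001  0.2653]
170 [ 0.4138 -0.2999  0.2703]
190 [ 0.4025 -0.2998  0.2756]
210 [ 0.3911 -0.2996  0.2798]
230 [ 0.3803 -0.2994  0.2853]
244 [ 0.3729 -0.2993  0.2888]
```

```bash
python3 -m crank '{"delta_pos": [[0,0,0.0625],[0,0,0.0],[0,0,0.0625],[0,0,0],[0,0,0.0625],[0,0,0],[0,0,0.0625],[0,0,0],[0,0,-0.04]],"twist":[0,0,0,0,0,0,0,0,0],"jaw":[0.03,0.03,0.03,0.03,0.03,0.03,0.03,0.03,0.03]}' 3
python3 - <<'E'
from h import *
go(.364,-.297,.3,-.017)
p,d,X=cloud("wrist"); cv2.imwrite("pics/w6.png",p); np.save("w6.npy",X)
for r in (75,100,112,130,150,170,190,210,230,244): print(r,X[r,282].round(4))
E
```

```text
time: 8.6
ee_pos: [0.3641, -0.2963, 0.3159]
tool_rot: [1.0, -0.007, -0.002, -0.001]
ft_force: [0.4, -0.2, 0.1]
gripper_width: 0.0456
target (0.364, -0.297, 0.3) delta [-0.0001  0.0007  0.0159] twist 0.004 th -0.0131 t 8.6 ee [ 0.3641 -0.2963  0.3159] q7 -0.97 F [ 0.42 -0.21  0.07] w 0.0456
75 [ 0.4915 -0.2998  0.1059]
100 [ 0.4706 -0.2998  0.0006]
112 [ 0.4535 -0.2996 -0.0005]
130 [ 0.4337 -0.2989  0.2397]
150 [ 0.4186 -0.2987  0.2459]
170 [ 0.4061 -0.2985  0.2678]
190 [ 0.3949 -0.2984  0.2852]
210 [ 0.3854 -0.2982  0.3017]
230 [ 0.3768 -0.2981  0.3158]
244 [ 0.3706 -0.298   0.323 ]
```

View pics/w6.png

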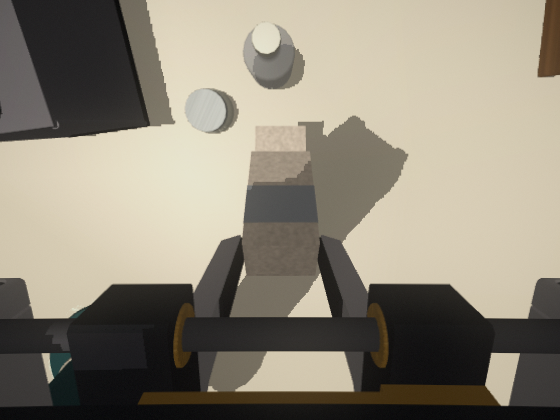

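```bash
python3 -m crank '{"delta_pos": [[0,0,0.0625],[0,0,0.0],[0,0,0.0625],[0,0,0],[0,0,0.0625],[0,0,0],[0,0,0.0625],[0,0,0],[0,0,-0.03],[0,0,-0.03]],"twist":[0,0,0,0,0,0,0,0,0,0],"jaw":[0.03,0.03,0.03,0.03,0.03,0.03,0.03,0.03,0.03,0.03]}' 3
python3 - <<'E'
from h import *
go(.364,-.297,.36,-.017)
p,d,X=cloud("wrist"); cv2.imwrite("pics/w7.png",p); np.save("w7.npy",X)
for r in (112,130,140,150,160,170,180,190,200,210,220,230,244,255,265,275): print(r,X[r,282].round(4))
E
```

```text
time: 9.9
ee_pos: [0.365, -0.297, 0.3466]
tool_rot: [1.0, -0.007, 0.0, 0.0]
ft_force: [-0.5, 0.5, -0.9]
gripper_width: 0.0461
target (0.364, -0.297, 0.36) delta [-0.001   0.     -0.0134] twist 0.004 th -0.0131 t 9.9 ee [ 0.365  -0.297   0.3466] q7 -0.97 F [-0.46  0.55 -0.89] w 0.0461
112 [ 0.4564 -0.3014 -0.0005]
130 [ 0.4282 -0.3011 -0.    ]
140 [ 0.4123 -0.3009  0.0007]
150 [ 0.4187 -0.2997  0.2644]
160 [ 0.4109 -0.2995  0.2684]
170 [ 0.4045 -0.2994  0.2809]
180 [ 0.3989 -0.2993  0.2941]
190 [ 0.3937 -0.2992  0.3054]
200 [ 0.3892 -0.2991  0.3171]
210 [ 0.3849 -0.299   0.3273]
220 [ 0.3806 -0.2989  0.3357]
230 [ 0.3771 -0.2988  0.3447]
244 [ 0.3713 -0.2987  0.3532]
255 [ 0.3622 -0.2986  0.3486]
265 [ 0.354  -0.2985  0.3454]
275 [ 0.3451 -0.2985  0.3417]
```

View pics/w7.png

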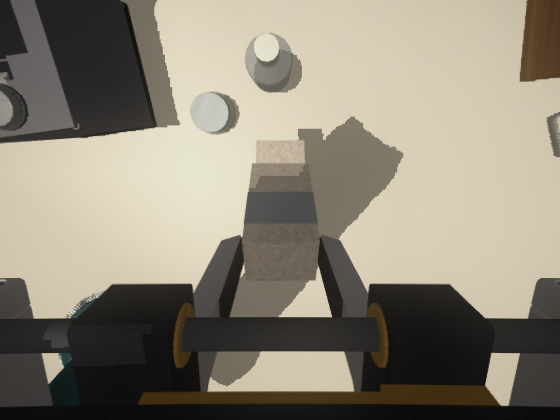

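```bash
python3 - <<'E'
from h import *
go(.5112,-.0243,.36,.126)
E
python3 -m crank '{"delta_pos": [[0.02,-0.03,-0.018],[0.05,-0.09,-0.018],[0.08,-0.14,-0.018],[0.1,-0.19,-0.018],[0.12,-0.23,-0.018],[0.14,-0.26,-0.018],[0.143,-0.275,-0.018],[0.143,-0.275,-0.018],[0.143,-0.275,-0.018]],"twist":[0,0,-0.05,-0.1,-0.139,-0.139,-0.139,-0.139,-0.139],"jaw":[0.03,0.03,0.03,0.03,0.03,0.03,0.03,0.03,0.03]}' 3
python3 - <<'E'
from h import *
go(.5112,-.0243,.24,.126)
p,d,X=cloud("wrist"); cv2.imwrite("pics/w8.png",p)
for r in (130,140,150,160,170,190,210,230,244,255,265,275): print(r,X[r,282].round(4))
p,d,X=cloud("scene"); cv2.imwrite("pics/s8.png",cv2.resize(p[100:300,180:400],None,fx=2.7,fy=2.7))
E
```

```text
target (0.5112, -0.0243, 0.36) delta [ 0.143  -0.2743 -0.0146] twist -0.139 th -0.0131 t 9.95 ee [ 0.3646 -0.2967  0.3453] q7 -0.97 F [-0.59 -0.18 -1.31] w 0.046
time: 11.08
ee_pos: [0.5109, -0.0251, 0.364]
tool_rot: [0.998, 0.062, -0.0, 0.0]
ft_force: [-0.2, -0.0, 0.1]
gripper_width: 0.046
target (0.5112, -0.0243, 0.24) delta [ 0.0005 -0.0008  0.124 ] twist -0.002 th 0.1243 t 11.075 ee [ 0.5109 -0.0251  0.364 ] q7 -1.5 F [-0.17 -0.    0.1 ] w 0.046
130 [ 0.5783 -0.019   0.2055]
140 [ 0.5575 -0.0226  0.0132]
150 [ 0.5642 -0.0204  0.2819]
160 [ 0.5565 -0.0214  0.2856]
170 [ 0.5502 -0.0221  0.2982]
190 [ 0.5395 -0.0233  0.3231]
210 [ 0.5311 -0.0243  0.3459]
230 [ 0.523  -0.0252  0.3622]
244 [ 0.5169 -0.026   0.3698]
255 [ 0.5088 -0.027   0.3672]
265 [ 0.5005 -0.0281  0.3638]
275 [ 0.4913 -0.0293  0.3591]
```

View pics/w8.png

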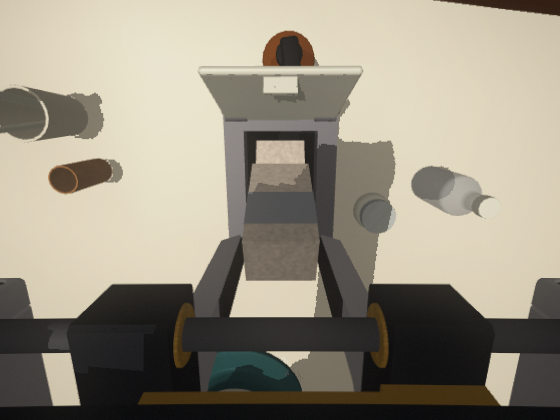

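View pics/s8.png

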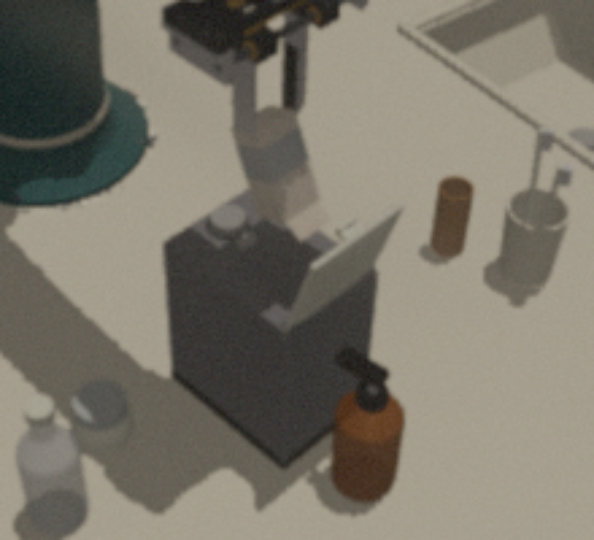

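```bash
python3 -m crank '{"delta_pos": [[0,0,0.04],[0,0,0.08],[0,0,0.11],[0,0,0.124],[0,0,0.124]],"twist":[0,0,0,0,0],"jaw":[0.03,0.03,0.03,0.03,0.03]}' 3
python3 - <<'E'
from h import *
go(.5112,-.0243,.24,.126)
p,d,X=cloud("wrist"); cv2.imwrite("pics/w9.png",p)
for r in (130,140,150,160,170,190,210,230,244,255,265,275): print(r,X[r,282].round(4))
E
```

```text
time: 11.8
ee_pos: [0.5113, -0.0242, 0.2404]
tool_rot: [0.998, 0.063, -0.0, -0.0]
ft_force: [0.1, -0.0, 0.4]
gripper_width: 0.0464
target (0.5112, -0.0243, 0.24) delta [-0.0001  0.0001  0.0004] twist -0.001 th 0.1252 t 11.8 ee [ 0.5113 -0.0242  0.2404] q7 -1.54 F [ 0.14 -0.04  0.42] w 0.0464
130 [ 0.5817 -0.017   0.2058]
140 [ 0.5727 -0.0184  0.1597]
150 [ 0.5652 -0.0193  0.1655]
160 [ 0.5579 -0.0202  0.1706]
170 [ 0.5519 -0.0209  0.1838]
190 [ 0.5412 -0.0222  0.2055]
210 [ 0.5312 -0.0234  0.2216]
230 [ 0.5236 -0.0243  0.2393]
244 [ 0.5177 -0.025   0.2472]
255 [ 0.5083 -0.0262  0.2416]
265 [ 0.4996 -0.0273  0.2375]
275 [ 0.4906 -0.0285  0.2335]
```

View pics/w9.png

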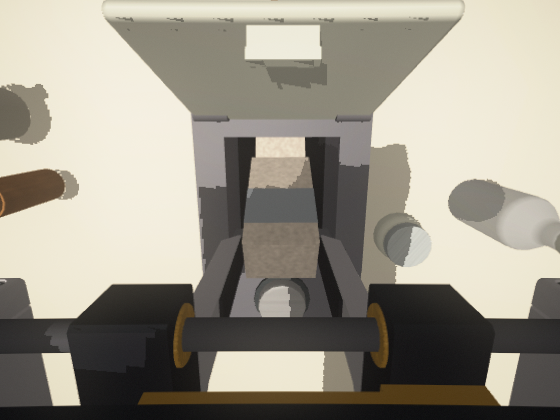

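```bash
python3 -m crank '{"delta_pos": [[0.01,0,0],[0.01,0,0.01],[0.01,0,0.015],[0.01,0,0.015],[0.01,0,0.015],[0.01,0,0.015],[0.01,0,0.015],[0.01,0,-0.02]],"twist":[0,0,0,0,0,0,0,0],"jaw":[0.03,0.03,0.03,0.07,0.07,0.07,0.07,0.07]}' 3
python3 - <<'E'
from h import *
go(.5112,-.0243,.34,.126)
p,d,X=cloud("wrist"); cv2.imwrite("pics/w10.png",p)
E
```

```text
time: 12.85
ee_pos: [0.5202, -0.0226, 0.2592]
tool_rot: [0.998, 0.063, -0.002, -0.0]
ft_force: [0.8, -0.8, 0.6]
gripper_width: 0.0698
target (0.5112, -0.0243, 0.34) delta [-0.0095  0.0005 -0.0808] twist -0.0 th 0.1258 t 12.85 ee [ 0.5202 -0.0226  0.2592] q7 -1.54 F [ 0.84 -0.76  0.6 ] w 0.0698
```

View pics/w10.png

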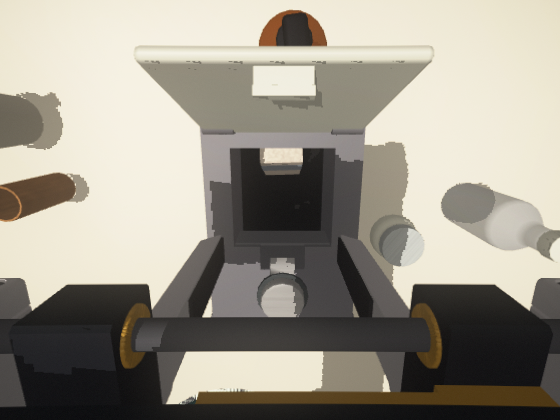

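```bash
python3 - <<'E'
from h import *
go(.43,.25,.34,.3)
E
python3 -m crank '{"delta_pos": [[0,0,-0.06],[-0.01,-0.04,-0.08],[-0.02,-0.1,-0.08],[-0.03,-0.16,-0.08],[-0.045,-0.22,-0.08],[-0.055,-0.28,-0.08],[-0.055,-0.281,-0.08],[-0.055,-0.281,-0.08]],"twist":[0,0,0,-0.06,-0.12,-0.174,-0.174,-0.174],"jaw":[0.07,0.07,0.07,0.08,0.08,0.08,0.08,0.08]}' 5
python3 - <<'E'
from h import *
p,d,X=cloud("wrist"); cv2.imwrite("pics/w11.png",p)
for t in ["core_center","core","tumbler"]: print(t,[(x['position'],x['score']) for x in eyes.mark_of("wrist",t)[:2]])
k=(abs(X[...,2]-.094)<.005)&(abs(X[...,0]-.465)<.04)&(abs(X[...,1]-.288)<.04)
P=X[k]; print(k.sum(), cv2.minEnclosingCircle(P[:,:2].astype(np.float32)), np.median(P,axis=0))
go(.465,.288,.12,.46)
E
```

```text
target (0.43, 0.25, 0.34) delta [-0.0572 -0.2818 -0.0755] twist -0.174 th 0.126 t 12.9 ee [ 0.5224 -0.0224  0.2649] q7 -1.54 F [0.78 0.43 5.74] w 0.0702
time: 13.9
ee_pos: [0.4317, 0.249, 0.3404]
tool_rot: [0.989, 0.149, -0.0, 0.0]
ft_force: [-0.4, -0.3, -0.4]
gripper_width: 0.0801
core_center [([0.4654, 0.2834, 0.0468], 0.81), ([0.5534, 0.3326, -0.0024], 0.15)]
core [([0.468, 0.2867, 0.0019], 0.82)]
tumbler [([0.5542, 0.332, -0.001], 0.57)]
192 ((0.46632882952690125, 0.28466081619262695), 0.020827068015933037) [0.46465402 0.28616281 0.09490657]
target (0.465, 0.288, 0.12) delta [ 0.0432 -0.0283  0.2204] twist -0.162 th 0.2978 t 14.1 ee [0.432  0.2483 0.3404] q7 -1.93 F [0.13 0.54 0.2 ] w 0.0796
```

View pics/w11.png

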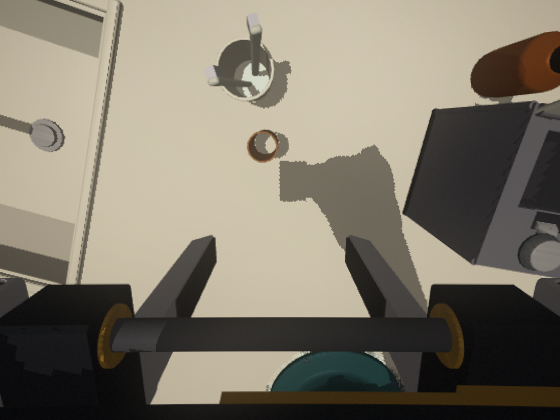

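Run:
```python
from h import *
p,d,X=cloud("wrist"); s,R=st()
k=(X[...,2]>.11)&(X[...,2]<.22)&(X[...,0]>.45)&(X[...,1]>.25)
P=X[k]; Q=(P-np.array([.4663,.285,0]))@R
print(k.sum(),"tool rel min/max",Q.min(0),Q.max(0)); 
i=Q[:,0].argsort()[:5]; print(Q[i])
go(.4663,.285,.077)
```

```text
915 tool rel min/max [ 0.06735352 -0.05111787 -0.19180757] [ 0.1310204   0.00636605 -0.11012683]
[[ 0.06735352 -0.04413708 -0.18833815]
 [ 0.06747499 -0.04237874 -0.18725844]
 [ 0.06749506 -0.04141696 -0.1871033 ]
 [ 0.06755172 -0.04353016 -0.18649622]
 [ 0.06776315 -0.04596428 -0.18442048]]
target (0.4663, 0.285, 0.077) delta [ 0.0436 -0.0248  0.2635] twist 0 th 0.2981 t 14.15 ee [0.4319 0.2485 0.3405] q7 -1.93 F [0.41 0.62 0.79] w 0.08
```

```bash
python3 -m crank '{"delta_pos": [[0.0436,-0.025,0.06],[0.0436,-0.025,0.12],[0.0436,-0.025,0.18],[0.0436,-0.025,0.21],[0.0436,-0.025,0.22],[0.0436,-0.025,0.22]],"twist":[0,0,0,0,0,0],"jaw":[0.08,0.07,0.07,0.07,0.07,0.07]}' 4
python3 - <<'E'
from h import *
p,d,X=cloud("wrist"); cv2.imwrite("pics/w12.png",p)
k=(abs(X[...,2]-.094)<.005)&(abs(X[...,0]-.465)<.04)&(abs(X[...,1]-.288)<.04)
P=X[k]; print(k.sum(), cv2.minEnclosingCircle(P[:,:2].astype(np.float32)), np.median(P,axis=0))
go(.4663,.285,.077)
E
```

```text
time: 14.9
ee_pos: [0.4662, 0.2861, 0.1211]
tool_rot: [0.989, 0.149, 0.0, -0.0]
ft_force: [-0.1, -0.4, -0.1]
gripper_width: 0.0698
835 ((0.4665869474411011, 0.2844584584236145), 0.02110162377357483) [0.46468163 0.28387191 0.09441421]
target (0.4663, 0.285, 0.077) delta [-0.0007  0.0013  0.0449] twist 0 th 0.2994 t 14.95 ee [0.4665 0.2864 0.1219] q7 -2.16 F [ 0.81 -0.97  0.96] w 0.0701
```

View pics/w12.png

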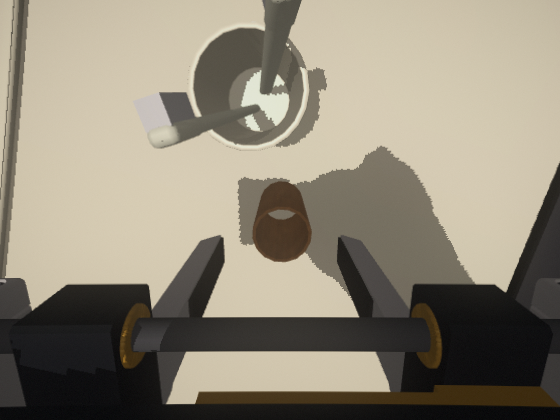

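```bash
python3 -m crank '{"delta_pos": [[0,0.0015,0.03],[0,0.0015,0.045],[0,0.0015,0.045],[0,0.0015,0.045],[0,0.0015,0.045],[0,0.0015,0.045],[0,0.0015,-0.01]],"twist":[0,0,0,0,0,0,0],"jaw":[0.07,0.07,0.03,0.03,0.03,0.03,0.03]}' 4
python3 - <<'E'
from h import *
p,d,X=cloud("wrist"); cv2.imwrite("pics/w13.png",p)
go(.535,-.0213,.36,.126)
E
```

```text
time: 15.82
ee_pos: [0.4647, 0.2836, 0.1287]
tool_rot: [0.989, 0.149, -0.003, 0.001]
ft_force: [1.1, -0.9, 1.0]
gripper_width: 0.0423
target (0.535, -0.0213, 0.36) delta [-0.0257  0.3136 -0.2235] twist 0.175 th 0.3007 t 15.875 ee [0.4674 0.2864 0.137 ] q7 -2.14 F [ 4.03  3.98 10.28] w 0.0425
```

View pics/w13.png

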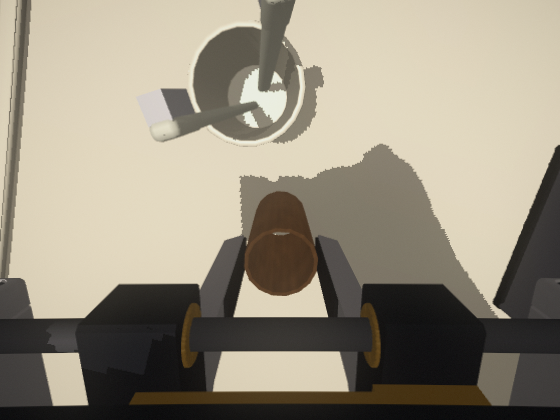

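```bash
python3 -m crank '{"delta_pos": [[0,0,-0.06],[0,0,-0.12],[-0.01,0.05,-0.18],[-0.02,0.11,-0.22],[-0.025,0.17,-0.22],[-0.03,0.23,-0.22],[-0.033,0.29,-0.22],[-0.034,0.311,-0.22],[-0.034,0.311,-0.22],[-0.034,0.311,-0.22]],"twist":[0,0,0,0.05,0.1,0.15,0.175,0.175,0.175,0.175],"jaw":[0.03,0.03,0.03,0.03,0.03,0.03,0.03,0.03,0.03,0.03]}' 4
python3 - <<'E'
from h import *
p,d,X=cloud("wrist"); cv2.imwrite("pics/w14.png",p)
go(.526,-.0224,.235,.126)
E
```

```text
time: 17.12
ee_pos: [0.5255, -0.0216, 0.3505]
tool_rot: [0.998, 0.063, 0.0, -0.0]
ft_force: [-0.3, -0.1, -0.5]
gripper_width: 0.0422
target (0.526, -0.0224, 0.235) delta [0.0004 0.0012 0.1156] twist 0.0 th 0.1263 t 17.175 ee [ 0.5255 -0.0213  0.3506] q7 -1.53 F [ 0.28  0.4  -1.38] w 0.0422
```

View pics/w14.png

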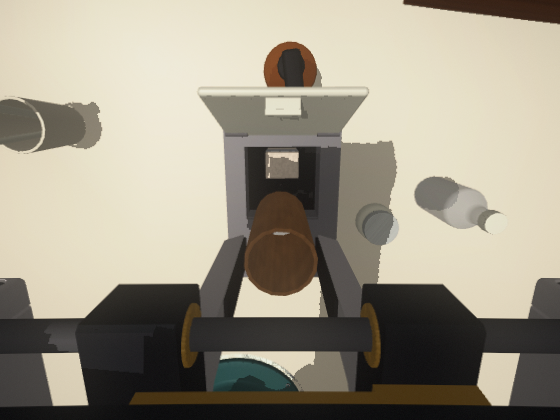

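```bash
python3 -m crank '{"delta_pos": [[0,0.001,0.04],[0,0.001,0.08],[0,0.001,0.11],[0,0.001,0.118],[0,0.001,0.118],[0,0.001,0.118],[0,0.001,0.118],[0,0.001,0.08]],"twist":[0,0,0,0,0,0,0,0],"jaw":[0.03,0.03,0.03,0.03,0.065,0.065,0.065,0.065]}' 4
python3 - <<'E'
from h import *
p,d,X=cloud("wrist"); cv2.imwrite("pics/w15.png",p); np.save("w15.npy",X)
go(.526,-.0224,.34,.126)
E
```

```text
time: 18.18
ee_pos: [0.5247, -0.0236, 0.2696]
tool_rot: [0.998, 0.062, -0.002, -0.0]
ft_force: [-0.5, -0.5, 1.0]
gripper_width: 0.0656
target (0.526, -0.0224, 0.34) delta [-0.0006 -0.0009 -0.0643] twist -0.001 th 0.125 t 18.225 ee [ 0.527  -0.0232  0.2757] q7 -1.55 F [1.18 0.64 5.24] w 0.0651
```

View pics/w15.png

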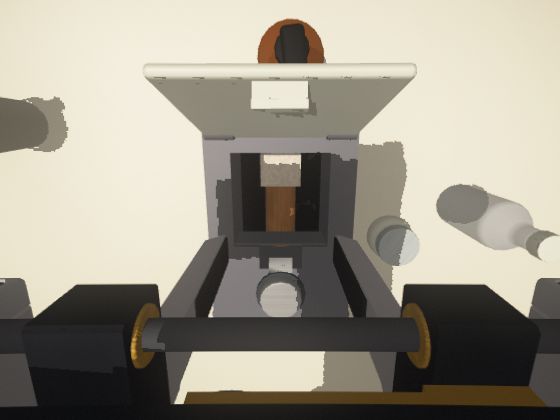

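```bash
python3 -m crank '{"delta_pos": [[0,-0.001,-0.05],[0,-0.001,-0.1],[0.03,-0.001,-0.105],[0.09,-0.001,-0.105],[0.122,-0.001,-0.105],[0.122,-0.001,-0.105],[0.122,-0.001,-0.08],[0.122,-0.001,-0.08]],"twist":[0,0,0,0,0,0,0,0],"jaw":[0,0,0,0,0,0,0,0]}' 20
python3 - <<'E'
from h import *
p,d,X=cloud("wrist"); cv2.imwrite("pics/w16.png",p)
p,d,X=cloud("scene"); cv2.imwrite("pics/s16.png",cv2.resize(p[100:300,180:400],None,fx=2.7,fy=2.7))
print([(x['position'],x['score']) for x in eyes.mark_of("scene","lid_edge")[:2]])
c,s_=np.cos(.126),np.sin(.126)
s,R=st(); e=s['ee_pos']-[.5112,-.0243,0]; print("bin xy",e[0]*c+e[1]*s_,-e[0]*s_+e[1]*c)
def w(x,z): go(.5112+x*c,-.0243+x*s_,z,.126)
w(.135,.293)
E
```

```text
time: 19.23
ee_pos: [0.6456, -0.0076, 0.3497]
tool_rot: [0.998, 0.062, -0.001, 0.0]
ft_force: [-0.4, 0.2, 0.7]
gripper_width: 0.0002
[([0.6205, -0.0125, 0.3017], 0.94)]
bin xy 0.1364928014602852 -0.00024247580693282506
target (np.float64(0.6451297870164207), np.float64(-0.007334972745786549), 0.293) delta [-0.0016 -0.0003  0.0589] twist -0.001 th 0.1246 t 19.375 ee [ 0.6466 -0.0074  0.3519] q7 -1.62 F [-0.61 -1.13  1.11] w 0.0006
```

View pics/s16.png

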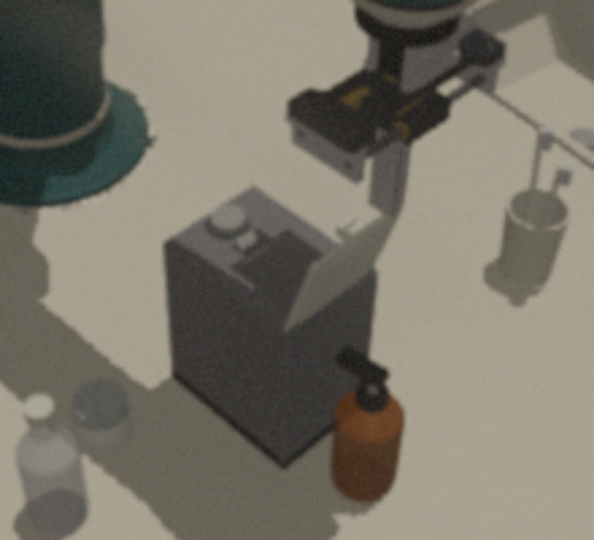

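View pics/w16.png

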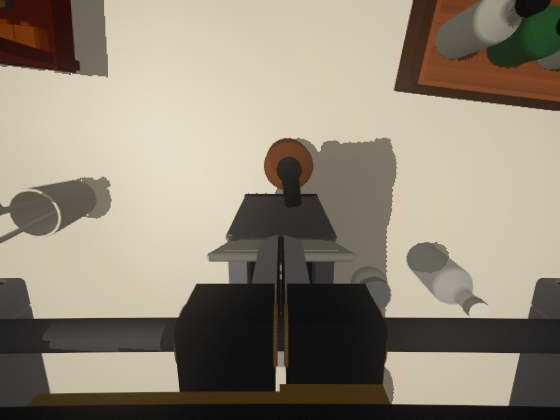

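```bash
python3 -m crank '{"delta_pos": [[-0.001,0,0.03],[-0.001,0,0.058],[-0.001,0,0.058],[-0.016,0,0.056],[-0.031,0,0.053],[-0.046,0,0.051],[-0.048,0,0.05]],"twist":[0,0,0,0,0,0,0],"jaw":[0,0,0,0,0,0,0]}'
cat >> h.py <<'E'
c,s_=np.cos(.126),np.sin(.126)
def bx():
    s,R=st(); e=s['ee_pos']-[.5112,-.0243,0]; print("bin xyz",(e[0]*c+e[1]*s_).round(4),(-e[0]*s_+e[1]*c).round(4),e[2].round(4),"F",s['ft_force'].round(2),"t",s['time'])
    return np.array([e[0]*c+e[1]*s_,e[2]])
E
python3 - <<'E'
from h import *
b=bx()
p,d,X=cloud("scene"); cv2.imwrite("pics/s17.png",cv2.resize(p[100:300,180:400],None,fx=2.7,fy=2.7))
for th in np.linspace(1.5,0,9):
    P=np.array([.075-.094*np.cos(th)+.007*np.sin(th)+.008,.207+.094*np.sin(th)+.007*np.cos(th)]); print(round(th,2),P.round(4),"rel",(P-b)[0].round(4),(b-P)[1].round(4))
E
```

```text
time: 20.25
ee_pos: [0.5982, -0.0136, 0.3015]
tool_rot: [0.998, 0.062, 0.0, 0.0]
ft_force: [1.4, 1.0, -0.1]
gripper_width: 0.0006
bin xyz 0.0876 -0.0004 0.3015 F [ 1.35  0.99 -0.13] t 20.25
1.5 [0.0833 0.3013] rel -0.0043 0.0002
1.31 [0.0658 0.2997] rel -0.0219 0.0018
1.12 [0.0488 0.2948] rel -0.0388 0.0066
0.94 [0.033  0.2869] rel -0.0546 0.0146
0.75 [0.019  0.2762] rel -0.0686 0.0253
0.56 [0.0072 0.2631] rel -0.0804 0.0384
0.38 [-0.0019  0.2479] rel -0.0895 0.0535
0.19 [-0.008   0.2314] rel -0.0957 0.0701
0.0 [-0.011  0.214] rel -0.0986 0.0875
```

View pics/s17.png

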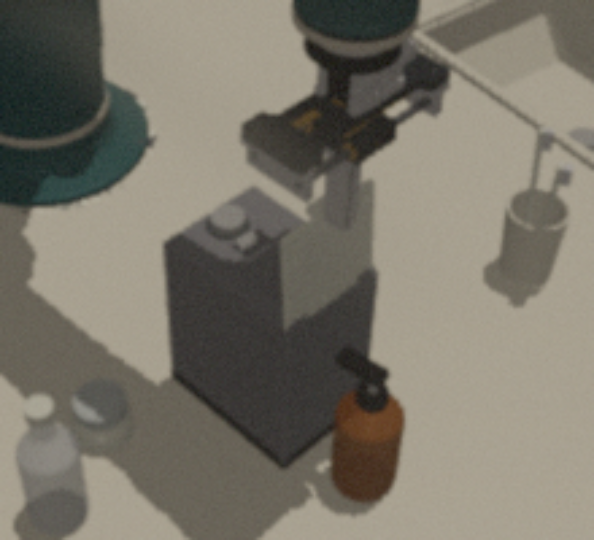

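```bash
python3 -m crank '{"delta_pos": [[-0.013,0,0.001],[-0.030,0,0.003],[-0.046,0,0.010],[-0.061,0,0.019],[-0.076,0,0.031],[-0.087,0,0.044],[-0.095,0,0.057],[-0.101,0,0.070],[-0.101,0,0.070]],"twist":[0,0,0,0,0,0,0,0,0],"jaw":[0,0,0,0,0,0,0,0,0]}'
python3 - <<'E'
from h import *
b=bx()
p,d,X=cloud("scene"); cv2.imwrite("pics/s18.png",cv2.resize(p[100:300,180:400],None,fx=2.7,fy=2.7))
E
```

```text
time: 21.42
ee_pos: [0.498, -0.0259, 0.2295]
tool_rot: [0.998, 0.062, -0.001, -0.0]
ft_force: [-0.2, 1.0, 2.3]
gripper_width: 0.0005
bin xyz -0.0133 0.0001 0.2295 F [-0.24  1.    2.26] t 21.425
```

View pics/s18.png

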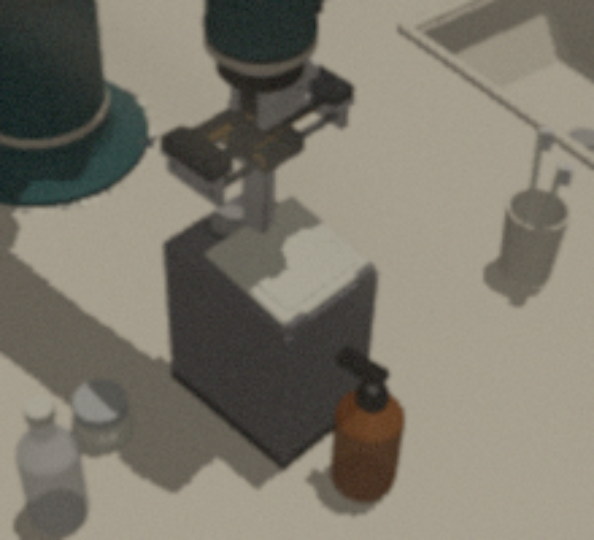

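```bash
python3 -m crank '{"delta_pos": [[-0.004,0,0.005],[-0.006,0,0.010],[-0.007,0,0.014],[-0.007,0,0.017],[-0.007,0,0.017]],"twist":[0,0,0,0,0],"jaw":[0,0,0,0,0]}'
python3 -c "
from h import *
b=bx()"
```

```text
time: 22.1
ee_pos: [0.4917, -0.0267, 0.214]
tool_rot: [0.998, 0.062, -0.0, 0.0]
ft_force: [-5.6, -0.9, 15.9]
gripper_width: 0.0008
bin xyz -0.0196 0.0 0.214 F [-5.6  -0.9  15.91] t 22.1
```

```bash
python3 -m crank '{"delta_pos": [[0,0,0.001],[0,0,0.001],[0,0,-0.01],[0,0,-0.03],[0,0,-0.09],[0,0.0,-0.14],[-0.03,0.05,-0.14],[-0.06,0.1,-0.14],[-0.06,0.15,-0.14],[-0.06,0.2,-0.14]],"twist":[0,0,0,0,0,0,0,0,0,0],"jaw":[0,0,0,0,0,0,0,0,0,0]}'
python3 - <<'E'
from h import *
b=bx()
p,d,X=cloud("scene"); cv2.imwrite("pics/s19.png",cv2.resize(p[80:330,150:450],None,fx=2.4,fy=2.4))
for t in ["lid_edge","button_top","tumbler","pump","mouthwash","jar","core","carton"]: print(t,[(x['position'],x['score']) for x in eyes.mark_of("scene",t)[:2]])
E
```

```text
time: 23.35
ee_pos: [0.4568, -0.2343, 0.3537]
tool_rot: [0.998, 0.062, -0.0, 0.0]
ft_force: [1.0, 0.5, 0.3]
gripper_width: 0.0001
bin xyz -0.0803 -0.2015 0.3537 F [1.05 0.55 0.3 ] t 23.35
lid_edge [([0.4897, -0.0304, 0.2153], 0.83)]
button_top [([0.455, -0.0315, 0.2201], 0.6)]
tumbler [([0.5507, 0.3321, 0.0013], 0.81)]
pump [([0.6623, -0.014, -0.0028], 0.63)]
mouthwash [([0.5152, -0.2845, 0.0013], 0.68)]
jar [([0.4584, -0.1965, 0.0043], 0.64)]
core []
carton []
```

View pics/s19.png

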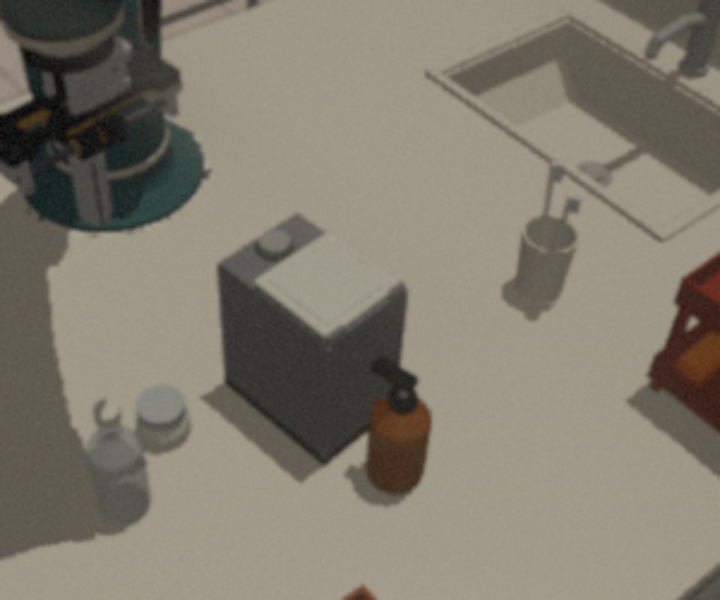

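```bash
python3 -m crank '{"delta_pos": [[0,0,0],[0,0,0],[0,0,0],[0,0,0],[0,0,0],[0,0,0]],"twist":[0,0,0,0,0,0],"jaw":[0,0,0,0,0,0]}'
python3 - <<'E'
from h import *
p,d,X=cloud("top"); cv2.imwrite("pics/t20.png",p)
k=(X[...,2]>.19)&(X[...,2]<.25)&(abs(X[...,0]-.53)<.05)&(abs(X[...,1]+.02)<.04); print(np.percentile(X[k][:,2],[5,50,95]))
print([(x['position'],x['score']) for x in eyes.mark_of("top","lid_edge")[:2]])
print(env.finish_job(), env.observe()['time'])
E
```

```text
time: 24.55
ee_pos: [0.4572, -0.2326, 0.3534]
tool_rot: [0.998, 0.062, -0.0, -0.0]
ft_force: [0.1, -0.2, 0.5]
gripper_width: 0.0003
[0.21298919 0.2161902  0.21917573]
[([0.4931, -0.027, 0.2136], 0.89)]
the job is handed in; nothing more can be done
the job is handed in; nothing more can be done
```

View pics/t20.png

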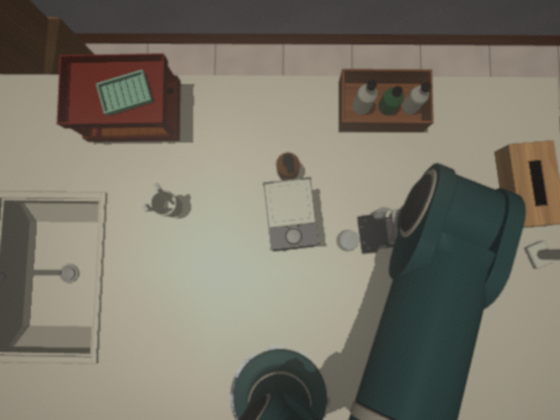

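The job is done and handed in at about 24.7 s, well inside the 72 s limit. Both empties are in the bin and the lid is shut and caught.

- **Lid opened:** I pressed the button fully down, reading about 21 N at the stop. After I let go, the picture showed the lid standing open.
- **Carton:** I gripped it lightly by one end and shook it until it hung steeply, about 67°. It then went end first through the mouth, and the wrist camera showed it standing inside.
- **Core:** I lifted it out from beside the tumbler and dropped it in upright. The next wrist picture showed it inside, below the deck.
- **Lid closed:** I swung it shut from behind and pressed its front edge down, reading about 16 N and then pressing 1 mm further. It stayed down for more than 2 s with nothing touching it. The last picture put its front edge at z 0.214 and its face at 0.216, which matches a caught lid.

The tumbler, pump, mouthwash and jar were found within about 4 mm of where they started in every direction, which is the networks' own error. In the last top picture the arm hides the mouthwash and its jar-side neighbour partly, so for those I relied on the scene camera just before. Once the lid was shut the networks no longer found either empty on the washstand. No check failed or disagreed.

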